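Dry-fitting a doll's stepped stand

TASK

Dry-fit the doll's stepped stand: set the larger oblong board centred on top of the plinth with its long side along the plinth's long side, let go of it, then press straight down on it with the fingertips for about a second, firmly (about 10 N), to feel that it lies flat. Only then set the smaller oblong board centred on the larger one, lined up the same way, let go and press it down likewise, then move clear. Set the boards down rather than dropping them.

Things in the scene. Friction and masses are not known exactly. Their poses are not given: they have to be found in the camera images.
- plinth_top (a point): The plinth: a rectangular block of bare wood with two dark lines round its sides, 150 mm long, 110 mm wide, 30 mm high, fixed to the table, the largest wood block in the middle. Point: centre of its flat top face, 30 mm above the table. x along its long side, y along its short side, z up. Rigid: it does not give when pressed.
- tier_large_center (a point): The larger oblong board, 110 mm long, 54 mm wide, 20 mm thick. Bare wood with a thin dark line round its edge, loose, lies flat on the table at the start among other wood pieces (a round one and a square one, which are not wanted). Point: its centre, half-way up, so 10 mm above what it lies on. x along its long side, y along its short side, z up; both faces and both ends are alike. Firm and rigid; 30 to 150 g.
- tier_small_center (a point): The smaller oblong board, 76 mm long, 40 mm wide, 20 mm thick. Bare wood with a thin dark line round its edge, loose, lies flat on the table at the start among other wood pieces (a round one and a square one, which are not wanted). Point: its centre, half-way up, so 10 mm above what it lies on. x along its long side, y along its short side, z up; both faces and both ends are alike. Firm and rigid; 30 to 150 g.
There are look-alikes about, which are no part of the job. What is shaped like the part that bears tier_small_center but red is not meant.

How it is judged:
By the outcome, as a careful person would: the job done as asked, in the order asked, and still so for the second after the job is handed in, with the robot touching nothing.
It also fails if it takes over 72 s, if anything falls off the work surface, if the arm or the gripper's body presses on something with over 40 N, if the wrist force passes 120 N, or if a joint passes its speed limit or range.

ROBOT

A 6-joint arm with a two-finger parallel gripper is mounted at the origin on the work surface. World frame = base frame: x ahead of the robot, y to its left, z up, the work surface at z = 0. Lengths are in m, angles in rad, forces in N, time in s.
With the tool pointing down it reaches from about 0.25 to 0.725 m from the base axis. Payload 4 kg.
Tool frame: the origin (TCP) lies on the centre line of the jaws, within the pads' length; the fingertips stand 17 mm ahead of it and the grasp point (between the pads) lies 2 mm behind it; z points along the fingers, y is the line along which they close (so a half turn about z gives the same grasp; the last joint's range is limited). The gripper opens to 85 mm and grips with 20 to 120 N. Pads are 22 mm wide; open, the fingers measure 114 mm over their backs; the gripper's body (76 mm by 85 mm) begins 54 mm behind the grasp point. The pads swing forward as they close: fully open they stand 13 mm farther back than shut.
Start: joints at [0, 0.241, 0.005, 1.335, 0, 1.571], TCP at [0.5, -0, 0.214] pointing down, gripper open.
Joint ranges: [-2.72, 2.72], [-1.05, 1.87], [-1.09, 1.28], [-1.99, 2.15], [-1.42, 1.44], [-3.14, 3.14]. Speed limits (rad/s): [2.79, 2.79, 3.14, 3.14, 3.14, 3.14].

INTERFACE

Orientations are given as a unit quaternion [x, y, z, w].
In Python, from workcell import bot, camera, get_calibration gives the robot as it stands.
- The arm moves only by the tool apply_moves, never from a script. Its argument "steps" is a list of rows, each a list of 3 entries, a list of its own where there are three numbers: the shift along the tool's x, y, z as a fraction of full scale, then the turn, a rotation vector about the tool's x, y, z as a fraction of full scale, then the opening, from 0 (shut) to 1 (fully open). A call has exactly 8 rows; each row shifts and turns the commanded pose from where the row before left it, along the tool's axes as they then stand; what a row does not reach is not made up. Full scale, the value 1, is 20 cm for a shift and pi rad for a turn. A row lasts 1/12 s, in which the tool goes at most 41.7 mm and 7.16 degrees, less where a joint would pass 70% of its speed; a pose out of reach is approached as far as the arm can. A call with a number of a shift or a turn outside -1 to 1 is refused whole. A call with a gripper value outside its range is refused whole. The fingers move at their own pace and stop on an object; the grip force is fixed at half the most. Time passes only in rows, so rows that do not move let the fingers close, or fill a call up. It gives the time, the measured TCP pose, the force, the opening and the grip force at its end, in the units of the state.
- bot.get_obs(): the state, without advancing time (a new reading comes with each control period).
- camera(name): name is "scene" or "side" or "wrist"; returns (picture, depth): 480x640x3 uint8, red, green, blue; 480x640 float32, m along the optical axis (not along the pixel's ray), 0 where there is no reading.
- get_calibration(name): a dict with "fov_y" (degrees; the focal length in pixels is half the picture's height over the tangent of half this angle, whatever the lens; pixels are square), "cx", "cy" (the principal point, pixels), "rvec" (rotation vector, rad) and "tvec" (3), from world to camera coordinates, as OpenCV has them. Camera axes: x right, y down, z forward; pixel columns grow to the right and rows downward; lengths in m; the calibration is good to about 2 mm. A picture is of the moment at which its call begins: read the wrist's pose just before it. get_calibration takes no time and is no camera call; for the wrist camera it gives the pose at the moment of the call.
- bot.job_done(): hands the job in; it is judged then, once.
The state is a dict: "clock": time; "joint_pos": joint angles; "joint_vel": joint speeds; "tau": joint torques, N m; "eef_pos": TCP position; "tool_rot": TCP orientation; "ft_force": force on the tool from outside, world axes, zero at the start; "ft_torque": the same for the moment, N m; "grip_width": finger opening in m; "grasp_force": force on a finger pad.
Only numpy, scipy, OpenCV 4.12 (cv2) and the standard library are available. Lean on these libraries where they do the work, as an engineer would, in place of code of your own. Each camera call takes 0.05 s, during which the arm holds its last target. There are 200 camera calls.

## Working session

There is one attempt and no reset: what is moved stays moved. The work goes in short steps, Python scripts to look and compute and a tool call to move; the robot and the scene stay as the last step left them, time stands still between calls to the robot, and variables do not carry over. Pictures are saved under pics/ and viewed, at most 10 in all, crops included, and the job is handed in when it is done.

Besides the shell and the picture viewer there is one more tool, called by a JSON object that holds its "method" and its "body". apply_moves: Moves the arm, as the interface text tells. Its arguments: {"type":"object","properties":{"steps":{"type":"array"}},"required":["steps"]}

```bash
mkdir -p pics; ls; cat > h.py <<'E'
import numpy as np, cv2
from workcell import bot, camera, get_calibration
from scipy.spatial.transform import Rotation as R
def K(c):
    f=240/np.tan(np.radians(c["fov_y"])/2); return f,c["cx"],c["cy"]
def cloud(c,d):
    f,cx,cy=K(c); v,u=np.mgrid[0:480,0:640]
    P=np.stack([(u-cx)/f*d,(v-cy)/f*d,d],-1)
    M=cv2.Rodrigues(np.array(c["rvec"],float))[0]; return (P-np.array(c["tvec"]).ravel())@M
def cast(c,px,z):
    f,cx,cy=K(c); px=np.asarray(px,float).reshape(-1,2)
    r=np.c_[(px[:,0]-cx)/f,(px[:,1]-cy)/f,np.ones(len(px))]
    M=cv2.Rodrigues(np.array(c["rvec"],float))[0]; o=-M.T@np.array(c["tvec"]).ravel(); w=r@M
    return o+w*((z-o[2])/w[:,2])[:,None]
E
python3 - <<'E'
from h import *
for n in("scene","side"):
    c=get_calibration(n); p,d=camera(n); np.savez("pics/"+n,p=p,d=d)
    cv2.imwrite(f"pics/{n}.png",p[...,::-1]); print(n,c,(d>0).mean())
o=bot.get_obs(); print(o["clock"],o["eef_pos"],o["tool_rot"],o["ft_force"],o["grip_width"])
E
```

```text
pics
scene {'fov_y': 56.83512402814692, 'cx': 323.17800180968806, 'cy': 233.06231920344584, 'rvec': array([ 1.34040327,  2.38054399, -0.77619688]), 'tvec': array([ 0.36236862, -0.36533647,  1.08261289])} 0.9957584635416666
side {'fov_y': 54.561125875420984, 'cx': 316.4907651914686, 'cy': 231.2491392239461, 'rvec': array([2.25863458, 0.00670341, 0.01932098]), 'tvec': array([-0.57134493,  0.00183642,  0.94304722])} 0.9960970052083333
0.1 [4.99390246e-01 6.76609090e-06 2.13080334e-01] [ 7.07091992e-01  7.07120909e-01 -6.93280480e-04 -6.73585289e-04] [ 0.32144058 -0.3941518  -0.36210058] 0.08535647734778937
```

View pics/scene.png

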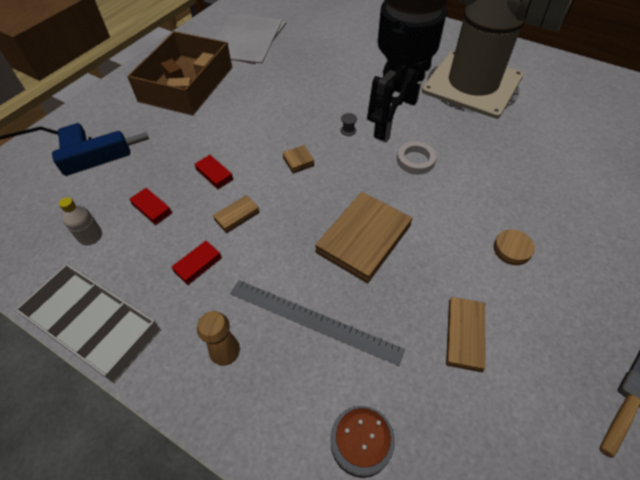

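View pics/side.png

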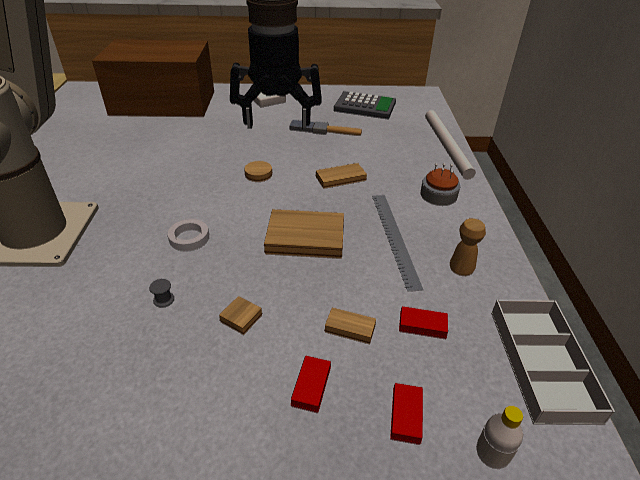

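The scene view shows the plinth at (364,235), the larger oblong at (467,333), the smaller wood oblong at (236,213), a square at (298,158), a round at (514,246) and three red blocks at (213,170), (150,205), (197,262). The wood oblongs at (467,333) and (236,213) fit: they are not red, not square and not round. I'll measure them and confirm in a crop.

```bash
python3 - <<'E'
from h import *
T={"plinth":((364,235),(305,232)),"large":((467,333),(341,174)),"small":((236,213),(350,324))}
H={"plinth":.03,"large":.02,"small":.02}
for i,n in enumerate(("scene","side")):
    z=np.load(f"pics/{n}.npz"); p,d=z["p"],z["d"]; c=get_calibration(n)
    P=cloud(c,d); hsv=cv2.cvtColor(p,cv2.COLOR_RGB2HSV)
    wood=((hsv[...,1]>70)&(hsv[...,0]>5)&(hsv[...,0]<28)).astype(np.uint8)
    for k in T:
        u,v=T[k][i]; h=H[k]
        # top-face: points with z within the upper part
        m=(wood>0)&(abs(P[...,2]-h)<.006)
        nl,L=cv2.connectedComponents(m.astype(np.uint8)); 
        q=(L==L[v,u])&m
        cn=max(cv2.findContours(q.astype(np.uint8),0,1)[0],key=cv2.contourArea)[:,0,:]
        xy=cast(c,cn,h)[:,:2]
        r=cv2.minAreaRect((xy*1000).astype(np.float32))
        print(n,k,np.round(r[0],1),np.round(r[1],1),round(r[2],1),"z",np.median(P[q][:,2]).round(4))
z=np.load("pics/scene.npz")["p"][...,::-1]
a=cv2.resize(z[130:300,130:330],(400,340),interpolation=2);b=cv2.resize(z[210:380,400:550],(300,340),interpolation=2)
cv2.imwrite("pics/crop.png",np.hstack([a,b]))
E
```

```text
scene plinth [550.8  -3. ] [110.5 151.9] 85.9 z 0.0288
scene large [631.6 217.8] [111.7  53.4] 19.3 z 0.019
scene small [ 628. -232.] [43.1 75.9] 71.9 z 0.0186
side plinth [548.2 -14.2] [114.5 148.8] 86.0 z 0.0276
side large [628.7 208. ] [111.7  60. ] 20.3 z 0.0172
side small [ 625.  -241.9] [43.4 75.8] 72.3 z 0.0178
```

View pics/crop.png

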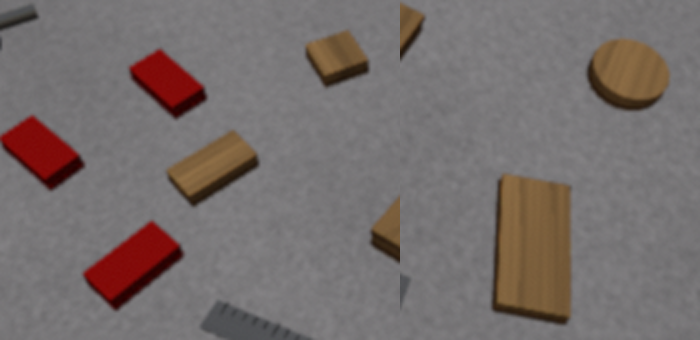

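The crop shows the wood oblong at scene (236,213), distinct from the red blocks and the square, and the larger wood board at (467,333), distinct from the round piece. The two cameras disagree by about 10 mm in y, so I'll check with the wrist camera.

```bash
cat >> h.py <<'E'
def wrist(h,near,name,lim=None):
    """rect of wood top face at height h, nearest to xy 'near' (mm)"""
    o=bot.get_obs(); c=get_calibration("wrist"); p,d=camera("wrist"); P=cloud(c,d)
    hsv=cv2.cvtColor(p,cv2.COLOR_RGB2HSV); cv2.imwrite(f"pics/{name}.png",p[...,::-1])
    m=((hsv[...,1]>70)&(hsv[...,0]>5)&(hsv[...,0]<28)&(abs(P[...,2]-h)<.006)).astype(np.uint8)
    m=cv2.morphologyEx(m,cv2.MORPH_OPEN,np.ones((3,3)))
    res=[]
    for cn in cv2.findContours(m,0,1)[0]:
        if cv2.contourArea(cn)<300: continue
        r=cv2.minAreaRect((cast(c,cn[:,0,:],h)[:,:2]*1000).astype(np.float32))
        x,y,w,hh=cv2.boundingRect(cn)
        res.append((np.hypot(*(np.array(r[0])-near)),np.round(r[0],1),np.round(r[1],1),round(r[2],1),(x,y,w,hh)))
    for r in sorted(res,key=lambda r:r[0])[:2]: print(name,*r[1:])
    print("t",round(o["clock"],2),"eef",np.round(o["eef_pos"],4),"rot",np.round(R.from_quat(o["tool_rot"]).as_euler("ZYX",degrees=True),2),"F",np.round(o["ft_force"],2),"w",round(o["grip_width"],4),"ztable",np.median(P[...,2][(hsv[...,1]<40)]).round(4))
    M=cv2.Rodrigues(np.array(c["rvec"],float))[0]; print("cam",np.round(-M.T@np.array(c["tvec"]).ravel(),3))
E
python3 - <<'E'
from h import *
wrist(.03,(550,-5),"w0")
E
```

```text
w0 [547.3  -6.8] [108.4 148.3] 86.0 (285, 140, 195, 143)
t 0.1 eef [0.4994 0.     0.2131] rot [  90.      0.   -179.89] F [ 0.32 -0.39 -0.36] w 0.0854 ztable -0.0014
cam [0.5   0.064 0.371]
```

View pics/w0.png

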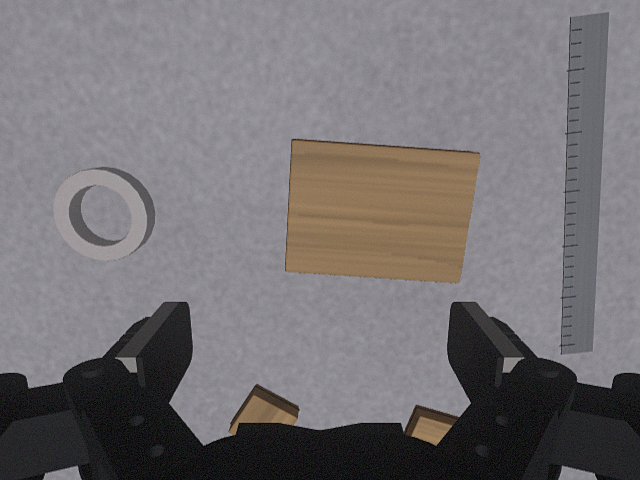

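The wrist view shows the plinth cleanly, with corners (292,140), (479,153), (460,282), (286,271). I'll use wrist measurements for both pick and place so its bias cancels. Next I hover over the larger board with the closing axis across its width.

{"method": "apply_moves", "body": {"steps": [[[0.15,0.09,0],[0,0,0],1],[[0.15,0.09,0],[0,0,0],1],[[0.15,0.09,0],[0,0,0],1],[[0.15,0.09,0],[0,0,0],1],[[0.15,0.09,0],[0,0,0],1],[[0.15,0.09,0],[0,0,0],1],[[0.15,0.09,0],[0,0,0],1],[[0,0,0],[0,0,-0.038],1]]}}

```text
clock: 0.82
eef_pos: [0.6276, 0.2157, 0.2104]
tool_rot: [0.661, 0.75, -0.0, -0.001]
ft_force: [-1.0, -0.2, 0.0]
grip_width: 0.0856
grasp_force: 0.0
```

{"method": "apply_moves", "body": {"steps": [[[0,0,0],[0,0,-0.038],1],[[0,0,0],[0,0,-0.038],1],[[0,0,0],[0,0,-0.038],1],[[0,0,0],[0,0,-0.038],1],[[0,0,0],[0,0,-0.038],1],[[0,0,0],[0,0,-0.038],1],[[0,0,0],[0,0,-0.038],1],[[0,0,0],[0,0,-0.038],1]]}}

```text
clock: 1.48
eef_pos: [0.6257, 0.2099, 0.2132]
tool_rot: [0.243, 0.97, -0.0, -0.001]
ft_force: [-0.2, -0.2, 0.1]
grip_width: 0.0855
grasp_force: 0.0
```

{"method": "apply_moves", "body": {"steps": [[[0,0,0],[0,0,-0.038],1],[[0,0,0],[0,0,-0.038],1],[[0,0,0],[0,0,-0.038],1],[[0,0,0],[0,0,-0.038],1],[[0,0,0],[0,0,-0.038],1],[[0,0,0],[0,0,-0.038],1],[[0,0,0],[0,0,-0.038],1],[[0,0,0],[0,0,0],1]]}}

```text
clock: 2.15
eef_pos: [0.6258, 0.2099, 0.2133]
tool_rot: [-0.17, 0.985, -0.0, -0.001]
ft_force: [0.2, -0.5, 0.4]
grip_width: 0.0854
grasp_force: 0.0
```

```bash
python3 - <<'E'
from h import *
wrist(.02,(628,213),"w1"); print(np.round(bot.get_obs()["joint_pos"],2))
E
```

```text
w1 [628.6 215.9] [107.9  53.3] 19.5 (294, 145, 66, 128)
w1 [457.6 238.4] [10.8 46.7] 19.5 (401, 0, 64, 17)
t 2.15 eef [0.6258 0.2099 0.2133] rot [-1.6045e+02 -7.0000e-02  1.8000e+02] F [ 0.21 -0.49  0.35] w 0.0854 ztable -0.0014
cam [0.565 0.187 0.372]
[ 0.32  0.58  0.51  1.5  -0.   -0.01]
```

{"method": "apply_moves", "body": {"steps": [[[-0.023,0.023,0],[0,0,0],1],[[0,0,0.15],[0,0,0],1],[[0,0,0.15],[0,0,0],1],[[0,0,0.15],[0,0,0],1],[[0,0,0.15],[0,0,0],1],[[0,0,0.15],[0,0,0],1],[[0,0,0.1],[0,0,0],1],[[0,0,0],[0,0,0],1]]}}

```text
clock: 2.87
eef_pos: [0.6247, 0.2149, 0.0376]
tool_rot: [-0.168, 0.986, -0.001, -0.005]
ft_force: [-0.3, -0.7, -0.4]
grip_width: 0.0852
grasp_force: 0.0
```

{"method": "apply_moves", "body": {"steps": [[[0,0,0.06],[0,0,0],1],[[0,0,0.05],[0,0,0],1],[[0,0,0],[0,0,0],1],[[0,0,0],[0,0,0],0],[[0,0,0],[0,0,0],0],[[0,0,0],[0,0,0],0],[[0,0,0],[0,0,0],0],[[0,0,0],[0,0,0],0]]}}

```text
clock: 3.53
eef_pos: [0.6293, 0.216, 0.0227]
tool_rot: [-0.169, 0.986, 0.0, 0.001]
ft_force: [-0.3, 0.2, 0.4]
grip_width: 0.0254
grasp_force: 0.0
```

{"method": "apply_moves", "body": {"steps": [[[0,0,0],[0,0,0],0],[[0,0,0],[0,0,0],0],[[0,0,0],[0,0,0],0],[[0,0,0],[0,0,0],0],[[0,0,0],[0,0,0],0],[[0,0,0],[0,0,0],0],[[0,0,0],[0,0,0],0],[[0,0,0],[0,0,0],0]]}}

```text
clock: 4.2
eef_pos: [0.6288, 0.2159, 0.0219]
tool_rot: [-0.169, 0.986, 0.0, -0.0]
ft_force: [0.6, 0.2, -0.0]
grip_width: -0.0002
grasp_force: 0.0
```

```bash
python3 - <<'E'
from h import *
wrist(.02,(628,213),"w2")
p,d=camera("side"); cv2.imwrite("pics/s2.png",cv2.resize(p[60:300,200:520,::-1],(640,480)))
w=cv2.imread("pics/w2.png"); cv2.imwrite("pics/c2.png",np.hstack([cv2.resize(w,(400,300)),cv2.resize(p[80:260,220:460,::-1],(400,300))]))
E
```

```text
w2 [615.1 211.2] [81.2 52.8] 19.6 (251, 153, 143, 199)
t 4.2 eef [0.6288 0.2159 0.0219] rot [-160.56   -0.    180.  ] F [ 0.57  0.17 -0.03] w -0.0002 ztable -0.0015
cam [0.567 0.193 0.18 ]
```

View pics/c2.png

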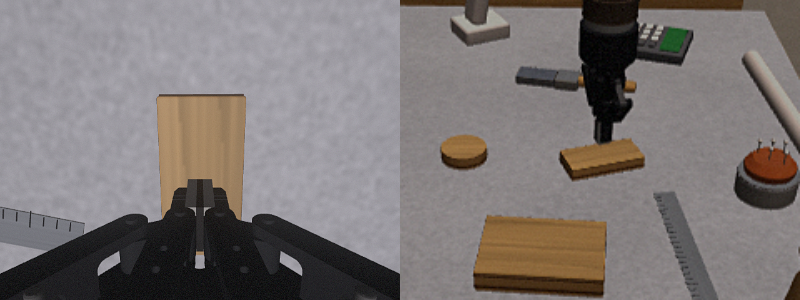

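The wrist view shows the fingers shut above the board (tips at (200,185) of the left half), so they did not reach down beside it. I'll measure the tip height from depth.

```bash
python3 - <<'E'
from h import *
for n in("wrist","side"):
    c=get_calibration(n); p,d=camera(n); P=cloud(c,d)
    px=[(300,296),(312,296),(330,296),(320,310),(320,330),(290,250)] if n=="wrist" else [(400+k,150+0*k) for k in (0,)]
    if n=="side":
        g=p.max(2)<75; m=g&(np.hypot(P[...,0]-.629,P[...,1]-.216)<.06)&(P[...,2]>-.01)
        print("side dark lowest", np.sort(P[m][:,2])[:10].round(4), P[m][np.argsort(P[m][:,2])[:3]].round(4))
    else:
        for u,v in px: print(u,v,p[v,u],P[v,u].round(4))
        g=(p.max(2)<75); m=g&(np.hypot(P[...,0]-.629,P[...,1]-.216)<.04)
        print(P[m][np.argsort(P[m][:,2])[:4]].round(4))
E
```

```text
300 296 [53 52 56] [0.621  0.2055 0.0493]
312 296 [60 53 56] [0.6199 0.2093 0.0488]
330 296 [59 57 54] [0.6174 0.2147 0.0501]
320 310 [42 39 28] [0.6184 0.2115 0.0613]
320 330 [30 34 26] [0.6182 0.2114 0.0748]
290 250 [162 134  97] [0.6167 0.1984 0.0178]
[[0.6388 0.2027 0.0177]
 [0.6577 0.2009 0.0177]
 [0.654  0.2028 0.0178]
 [0.6626 0.2003 0.018 ]]
side dark lowest [-0.0017  0.0002  0.0003  0.0004  0.0005  0.0006  0.0008  0.0008  0.0009
  0.0011] [[ 6.035e-01  1.832e-01 -1.700e-03]
 [ 6.152e-01  1.848e-01  2.000e-04]
 [ 5.754e-01  2.051e-01  3.000e-04]]
```

```bash
python3 - <<'E'
from h import *
c=get_calibration("wrist"); p,d=camera("wrist"); P=cloud(c,d)
for v in range(278,336,4): print(v,[(int(p[v,u].max()),*P[v,u].round(3)) for u in (305,320,335)])
print(bot.get_obs()["joint_pos"].round(3) if hasattr(bot.get_obs()["joint_pos"],"round") else bot.get_obs()["joint_pos"])
E
```

```text
278 [(159, np.float64(0.626), np.float64(0.208), np.float64(0.018)), (163, np.float64(0.624), np.float64(0.213), np.float64(0.019)), (161, np.float64(0.622), np.float64(0.219), np.float64(0.018))]
282 [(159, np.float64(0.628), np.float64(0.208), np.float64(0.017)), (162, np.float64(0.625), np.float64(0.214), np.float64(0.018)), (158, np.float64(0.623), np.float64(0.22), np.float64(0.019))]
286 [(143, np.float64(0.629), np.float64(0.209), np.float64(0.018)), (145, np.float64(0.627), np.float64(0.215), np.float64(0.019)), (141, np.float64(0.625), np.float64(0.22), np.float64(0.019))]
290 [(66, np.float64(0.62), np.float64(0.207), np.float64(0.045)), (43, np.float64(0.618), np.float64(0.212), np.float64(0.045)), (65, np.float64(0.617), np.float64(0.216), np.float64(0.045))]
294 [(64, np.float64(0.62), np.float64(0.207), np.float64(0.049)), (44, np.float64(0.618), np.float64(0.211), np.float64(0.049)), (63, np.float64(0.617), np.float64(0.216), np.float64(0.048))]
298 [(66, np.float64(0.567), np.float64(0.193), np.float64(0.18)), (38, np.float64(0.618), np.float64(0.211), np.float64(0.05
[... 1148 characters left out ...]
at64(0.068)), (59, np.float64(0.617), np.float64(0.216), np.float64(0.069))]
326 [(61, np.float64(0.62), np.float64(0.208), np.float64(0.072)), (34, np.float64(0.619), np.float64(0.212), np.float64(0.071)), (61, np.float64(0.617), np.float64(0.216), np.float64(0.071))]
330 [(55, np.float64(0.62), np.float64(0.208), np.float64(0.075)), (34, np.float64(0.619), np.float64(0.212), np.float64(0.074)), (50, np.float64(0.617), np.float64(0.215), np.float64(0.074))]
334 [(46, np.float64(0.619), np.float64(0.208), np.float64(0.078)), (49, np.float64(0.619), np.float64(0.212), np.float64(0.076)), (21, np.float64(0.616), np.float64(0.215), np.float64(0.079))]
[ 0.331  0.693  0.206  1.084 -0.    -0.009]
```

The tips end at z ≈ 0.044 with the TCP reported at 0.022. So the fingers stand about 39 mm shorter than stated, and laterally they agree. I'll trust the measurement. Opening here to measure the open tips.

{"method": "apply_moves", "body": {"steps": [[[0,0,0],[0,0,0],1],[[0,0,0],[0,0,0],1],[[0,0,0],[0,0,0],1],[[0,0,0],[0,0,0],1],[[0,0,0],[0,0,0],1],[[0,0,0],[0,0,0],1],[[0,0,0],[0,0,0],0.65],[[0,0,0],[0,0,0],0.65]]}}

```text
clock: 5.12
eef_pos: [0.6288, 0.2159, 0.0219]
tool_rot: [-0.169, 0.986, -0.0, -0.0]
ft_force: [0.5, -0.5, 0.8]
grip_width: 0.0556
grasp_force: 0.0
```

```bash
python3 - <<'E'
from h import *
o=bot.get_obs(); c=get_calibration("wrist"); p,d=camera("wrist"); P=cloud(c,d)
m=(p.max(2)<85)&(P[...,2]>.03)&(P[...,2]<.1); Q=P[m]; e=np.array(o["eef_pos"])
L=(Q-e)@R.from_quat(o["tool_rot"]).as_matrix()   # tool frame
print(o["grip_width"],e)
for s in(1,-1):
    q=L[(L[:,1]*s>.0)]; i=np.argsort(-q[:,2])[:200]; print(s,"tip z",q[i[5],2].round(4),"y range",q[i,1].min().round(4),q[i,1].max().round(4),"x",np.median(q[i,0]).round(4))
b=P[(p.max(2)>100)&(abs(P[...,2]-.019)<.004)]; Lb=(b-e)@R.from_quat(o["tool_rot"]).as_matrix(); print("board tool-y",np.percentile(Lb[:,1],[1,99]).round(4),"x max",np.percentile(Lb[:,0],99.5).round(4))
cv2.imwrite("pics/w3.png",p[...,::-1])
s=np.load("pics/scene.npz"); 
c=get_calibration("scene");p,d=camera("scene");P=cloud(c,d);m=(p.max(2)<70)&(np.hypot(P[...,0]-e[0],P[...,1]-e[1])<.07)&(P[...,2]>.025)
print("scene lowest dark",np.sort(P[m][:,2])[:8].round(4))
E
```

```text
0.05560218774373504 [0.62880056 0.21587663 0.021886  ]
1 tip z -0.0199 y range 0.0268 0.0373 x 0.0019
-1 tip z -0.02 y range -0.0354 -0.0284 x 0.0021
board tool-y [-0.026   0.0264] x max 0.0542
scene lowest dark [0.0425 0.0425 0.0425 0.0426 0.0435 0.0438 0.0439 0.044 ]
```

Tips at z ≈ 0.042, confirmed by the scene camera, and the board is centred in the jaws (tool y −26 to +26, x to +54 mm). I'll go 36 mm lower with the fingers a little wider, then grip.

{"method": "apply_moves", "body": {"steps": [[[0,0,0],[0,0,0],0.9],[[0,0,0],[0,0,0],0.9],[[0,0,0],[0,0,0],0.9],[[0,0,0.04],[0,0,0],0.9],[[0,0,0.05],[0,0,0],0.9],[[0,0,0.05],[0,0,0],0.9],[[0,0,0.04],[0,0,0],0.9],[[0,0,0],[0,0,0],0.9]]}}

```text
clock: 5.88
eef_pos: [0.6264, 0.215, -0.0176]
tool_rot: [-0.169, 0.986, -0.0, -0.003]
ft_force: [-0.7, -0.7, -0.9]
grip_width: 0.0769
grasp_force: 0.0
```

{"method": "apply_moves", "body": {"steps": [[[0,0,0],[0,0,0],0.4],[[0,0,0],[0,0,0],0.4],[[0,0,0],[0,0,0],0.4],[[0,0,0],[0,0,0],0.4],[[0,0,0],[0,0,0],0.4],[[0,0,0],[0,0,0],0.4],[[0,0,0],[0,0,0],0.4],[[0,0,0],[0,0,0],0.4]]}}

```text
clock: 6.55
eef_pos: [0.6291, 0.216, -0.0137]
tool_rot: [-0.169, 0.986, 0.0, 0.0]
ft_force: [-0.6, -0.5, 0.9]
grip_width: 0.0523
grasp_force: 65.5
```

{"method": "apply_moves", "body": {"steps": [[[0,0,-0.05],[0,0,0],0.4],[[0,0,-0.1],[0,0,0],0.4],[[0,0,-0.12],[0,0,0],0.4],[[0,0,-0.12],[0,0,0],0.4],[[0,0,-0.06],[0,0,0],0.4],[[0,0,0],[0,0,0.03],0.4],[[0,0,0],[0,0,0.035],0.4],[[0,0,0],[0,0,0.035],0.4]]}}

```text
clock: 7.22
eef_pos: [0.6289, 0.2159, 0.077]
tool_rot: [-0.01, 1.0, 0.0, 0.0]
ft_force: [0.1, 0.4, -1.6]
grip_width: 0.0524
grasp_force: 65.4
```

{"method": "apply_moves", "body": {"steps": [[[0,0,0],[0,0,0.03],0.4],[[0.02,-0.08,0],[0,0,0],0.4],[[0.04,-0.14,0],[0,0,0],0.4],[[0.05,-0.17,0],[0,0,0],0.4],[[0.05,-0.17,0],[0,0,0],0.4],[[0.05,-0.17,0],[0,0,0],0.4],[[0.05,-0.17,0],[0,0,0],0.4],[[0.03,-0.12,0],[0,0,0],0.4]]}}

```text
clock: 7.88
eef_pos: [0.555, 0.0138, 0.0764]
tool_rot: [0.035, 0.999, -0.0, -0.001]
ft_force: [-0.4, -0.2, -1.3]
grip_width: 0.0527
grasp_force: 65.4
```

{"method": "apply_moves", "body": {"steps": [[[0.03,-0.08,0],[0,0,0],0.4],[[0.01,-0.04,0],[0,0,0],0.4],[[0,0,0],[0,0,0],0.4],[[0,0,0],[0,0,0],0.4],[[0,0,0],[0,0,0],0.4],[[0,0,0],[0,0,0],0.4],[[0,0,0],[0,0,0],0.4],[[0,0,0],[0,0,0],0.4]]}}

```text
clock: 8.55
eef_pos: [0.5474, -0.0061, 0.0758]
tool_rot: [0.034, 0.999, 0.0, -0.0]
ft_force: [-0.2, -0.4, -1.4]
grip_width: 0.0527
grasp_force: 65.4
```

```bash
python3 - <<'E'
from h import *
o=bot.get_obs(); e=np.array(o["eef_pos"]); M=R.from_quat(o["tool_rot"]).as_matrix()
wrist(.03,(547,-7),"w4")
c=get_calibration("wrist"); p,d=camera("wrist"); P=cloud(c,d); L=(P-e)@M
hsv=cv2.cvtColor(p,cv2.COLOR_RGB2HSV); m=(hsv[...,1]>70)&(P[...,2]>.06)&(P[...,2]<.3)
print("held: top z",np.median(P[m][:,2]),"tool y",np.percentile(L[m][:,1],[.5,99.5]).round(4),"x max",np.percentile(L[m][:,0],[99.5]).round(4),"tool z",np.median(L[m][:,2]).round(4))
E
```

```text
w4 [521.5  -5.6] [107.9  96.6] 86.0 (201, 103, 236, 198)
t 8.55 eef [ 0.5474 -0.0061  0.0758] rot [ 1.7612e+02 -1.0000e-02  1.7999e+02] F [-0.18 -0.39 -1.43] w 0.0527 ztable -0.0015
cam [ 0.482 -0.003  0.234]
held: top z 0.10818566833431188 tool y [-0.0577  0.0552] x max [0.0651] tool z -0.0324
```

View pics/w4.png

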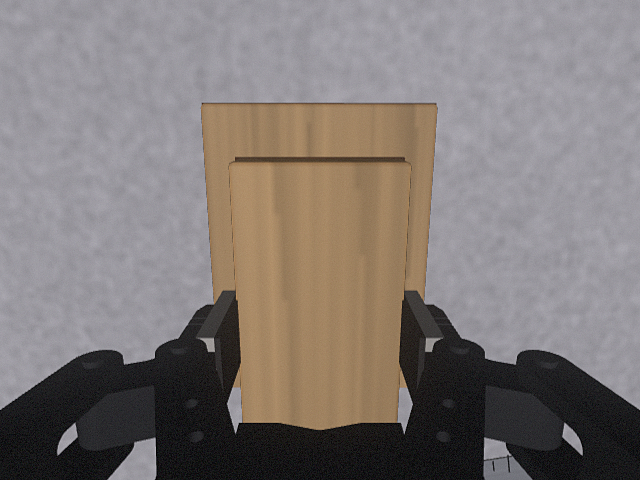

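The view shows the held board (far edge at row 160, columns 230–411) above the plinth (far edge at row 103, columns 202–437), square to it. I'll compute the lateral error from these edges.

```bash
python3 - <<'E'
from h import *
o=bot.get_obs(); e=np.array(o["eef_pos"]); M=R.from_quat(o["tool_rot"]).as_matrix(); c=get_calibration("wrist")
def t(px,z): return ((cast(c,px,z)-e)@M*1000).round(1)[:,:2]
im=cv2.imread("pics/w4.png").astype(int); S=im[...,2]-im[...,0]  # R-B : wood
def edges(v):
    k=np.where(S[v,:]>25)[0]; return k.min(),k.max()+1
for v in (112,130,145): a,b=edges(v); r=t([(a,v),(b,v)],.03); print("plinth",a,b,r.tolist(),"mid y",r[:,1].mean())
for u in (220,320,425): k=np.where(S[60:260,u]>25)[0][0]+60; print("plinth far",k,t([(u,k)],.03))
g=cv2.cvtColor(cv2.imread("pics/w4.png"),cv2.COLOR_BGR2GRAY).astype(int)
zt=e[2]+.0335
for u in (260,320,380): 
    col=g[145:180,u]; print("board col",u,145+int(np.argmin(col)),col.tolist()[8:24:1])
for v in (190,240,280):
    dg=np.diff(g[v]); print("board row",v,[ (i+1,int(dg[i])) for i in range(215,425) if abs(dg[i])>12])
r=lambda v:None
for v,a,b in((200,231,411),): print("board guess",t([(a,v),(b,v)],zt), "far",t([(320,162)],zt))
E
```

```text
plinth 201 437 [[70.4, -55.1], [70.3, 53.0]] mid y -1.0500000000000007
plinth 202 436 [[62.4, -55.2], [62.3, 53.1]] mid y -1.0500000000000007
plinth 203 435 [[55.6, -55.2], [55.5, 53.1]] mid y -1.0500000000000007
plinth far 103 [[ 74.3 -46.1]]
plinth far 103 [[74.3 -0.6]]
plinth far 104 [[73.8 47.3]]
board col 260 158 [131, 134, 137, 118, 74, 59, 68, 70, 73, 108, 132, 132, 135, 140, 146, 141]
board col 320 160 [135, 138, 145, 128, 77, 61, 64, 57, 76, 101, 129, 128, 134, 137, 141, 140]
board col 380 158 [137, 139, 146, 126, 71, 55, 61, 65, 70, 98, 126, 121, 130, 128, 131, 138]
board row 190 []
board row 240 [(232, -25), (233, 39), (407, -43), (408, 29)]
board row 280 [(425, -18)]
board guess [[ 43.4 -26.9]
 [ 43.3  26.2]] far [[54.4 -0.7]]
```

{"method": "apply_moves", "body": {"steps": [[[0,-0.003,0],[0,0,0],0.4],[[0,0,0.07],[0,0,0],0.4],[[0,0,0.08],[0,0,0],0.4],[[0,0,0.07],[0,0,0],0.4],[[0,0,0.04],[0,0,0],0.4],[[0,0,0.02],[0,0,0],0.4],[[0,0,0],[0,0,0],0.4],[[0,0,0],[0,0,0],0.4]]}}

```text
clock: 9.32
eef_pos: [0.5475, -0.0077, 0.0202]
tool_rot: [0.035, 0.999, 0.0, 0.0]
ft_force: [0.9, -0.8, -1.4]
grip_width: 0.0523
grasp_force: 65.4
```

{"method": "apply_moves", "body": {"steps": [[[0,0,0.005],[0,0,0],0.4],[[0,0,0.005],[0,0,0],0.4],[[0,0,0.005],[0,0,0],0.4],[[0,0,0],[0,0,0],0.4],[[0,0,0],[0,0,0],0.4],[[0,0,0],[0,0,0],0.4],[[0,0,0],[0,0,0],0.4],[[0,0,0],[0,0,0],0.4]]}}

```text
clock: 9.98
eef_pos: [0.5472, -0.0076, 0.017]
tool_rot: [0.035, 0.999, 0.0, 0.0]
ft_force: [-0.7, -0.3, -1.3]
grip_width: 0.0524
grasp_force: 65.4
```

{"method": "apply_moves", "body": {"steps": [[[0,0.0025,0.003],[0,0,0],0.4],[[0,0,0],[0,0,0],0.4],[[0,0,0.002],[0,0,0],0.4],[[0,0,0],[0,0,0],0.4],[[0,0,0],[0,0,0],0.4],[[0,0,0],[0,0,0],0.4],[[0,0,0],[0,0,0],0.4],[[0,0,0],[0,0,0],0.4]]}}

```text
clock: 10.65
eef_pos: [0.5472, -0.0071, 0.0162]
tool_rot: [0.035, 0.999, 0.0, 0.0]
ft_force: [-1.1, 0.8, 3.6]
grip_width: 0.0525
grasp_force: 65.9
```

{"method": "apply_moves", "body": {"steps": [[[0,0,0],[0,0,0],0.8],[[0,0,0],[0,0,0],0.8],[[0,0,0],[0,0,0],0.8],[[0,0,0],[0,0,0],0.8],[[0,0,-0.05],[0,0,0],0.8],[[0,0,-0.12],[0,0,0],0.8],[[0,0,-0.13],[0,0,0],0],[[0,0,0],[0,0,0],0]]}}

```text
clock: 11.32
eef_pos: [0.5512, -0.0072, 0.0816]
tool_rot: [0.035, 0.999, 0.0, 0.005]
ft_force: [1.2, -0.1, 1.0]
grip_width: 0.0454
grasp_force: 0.0
```

{"method": "apply_moves", "body": {"steps": [[[0,0,0],[0,0,0],0],[[0,0,0],[0,0,0],0],[[0,0,0],[0,0,0],0],[[0,0,0],[0,0,0],0],[[0,0,0],[0,0,0],0],[[0,0,0],[0,0,0],0],[[0,0,0],[0,0,0],0],[[0,0,0],[0,0,0],0]]}}

```text
clock: 11.98
eef_pos: [0.547, -0.0071, 0.0756]
tool_rot: [0.035, 0.999, -0.0, -0.0]
ft_force: [0.5, -0.0, -0.1]
grip_width: -0.0001
grasp_force: 0.0
```

```bash
cat >> h.py <<'E'
def place(name,zb):
    o=bot.get_obs(); e=np.array(o["eef_pos"]); M=R.from_quat(o["tool_rot"]).as_matrix(); c=get_calibration("wrist"); p,d=camera("wrist"); P=cloud(c,d)
    cv2.imwrite(f"pics/{name}.png",p[...,::-1]); hsv=cv2.cvtColor(p,cv2.COLOR_RGB2HSV)
    for z in zb:
        m=((hsv[...,1]>70)&(abs(P[...,2]-z+.0015)<.006)).astype(np.uint8); m=cv2.morphologyEx(m,cv2.MORPH_OPEN,np.ones((3,3)))
        cn=max(cv2.findContours(m,0,1)[0],key=cv2.contourArea)[:,0,:]; L=((cast(c,cn,z)-e)@M)*1000
        print(z,"tool x far",np.percentile(L[:,0],99).round(1),"y",L[:,1].min().round(1),L[:,1].max().round(1),"ymid",((L[:,1].min()+L[:,1].max())/2).round(2),"rect ang",cv2.minAreaRect((L[:,:2]).astype(np.float32))[2])
    print("t",o["clock"],e.round(4),np.round(o["ft_force"],2),o["grip_width"])
    return p,P
E
python3 - <<'E'
from h import *
place("w5",(.03,.05))
E
```

```text
0.03 tool x far 73.9 y -54.3 53.7 ymid -0.33 rect ang 0.04144349694252014
0.05 tool x far 54.4 y -27.4 25.8 ymid -0.81 rect ang 0.04101620614528656
t 11.9833 [ 0.547  -0.0071  0.0756] [ 0.49 -0.03 -0.06] -0.0001480188654824072
```

View pics/w5.png

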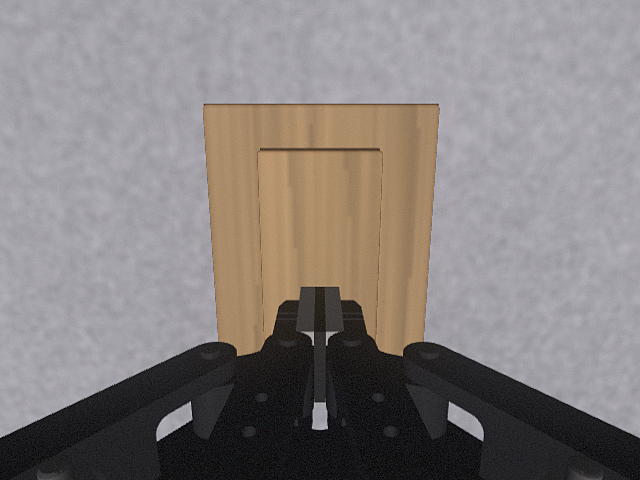

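The board lies on the plinth (rows 104–150, columns 205–438 and 258–382), centred to within 0.5 mm. Now pressing with shut fingers.

{"method": "apply_moves", "body": {"steps": [[[0,0,0.06],[0,0,0],0],[[0,0,0.08],[0,0,0],0],[[0,0,0.06],[0,0,0],0],[[0,0,0.015],[0,0,0],0],[[0,0,0.01],[0,0,0],0],[[0,0,0],[0,0,0],0],[[0,0,0],[0,0,0],0],[[0,0,0],[0,0,0],0]]}}

```text
clock: 12.7
eef_pos: [0.5464, -0.0071, 0.0327]
tool_rot: [0.035, 0.999, -0.0, -0.0]
ft_force: [-5.6, -0.4, 11.6]
grip_width: 0.0001
grasp_force: 5.8
```

{"method": "apply_moves", "body": {"steps": [[[0,0,0.005],[0,0,0],0],[[0,0,0],[0,0,0],0],[[0,0,0.005],[0,0,0],0],[[0,0,0],[0,0,0],0],[[0,0,0],[0,0,0],0],[[0,0,0],[0,0,0],0],[[0,0,0],[0,0,0],0],[[0,0,0],[0,0,0],0]]}}

```text
clock: 13.37
eef_pos: [0.5465, -0.0071, 0.0326]
tool_rot: [0.035, 0.999, 0.0, 0.0]
ft_force: [-10.7, 0.8, 23.3]
grip_width: -0.0001
grasp_force: 11.7
```

{"method": "apply_moves", "body": {"steps": [[[0.001,0,-0.011],[0,0,0],0],[[0,0,0],[0,0,0],0],[[0,0,0],[0,0,0],0],[[0,0,0],[0,0,0],0],[[0,0,0],[0,0,0],0],[[0,0,0],[0,0,0],0],[[0,0,0],[0,0,0],0],[[0,0,0],[0,0,0],0]]}}

```text
clock: 14.03
eef_pos: [0.5477, -0.0071, 0.0326]
tool_rot: [0.035, 0.999, 0.0, 0.001]
ft_force: [-2.8, -0.3, 11.1]
grip_width: -0.0003
grasp_force: 5.5
```

{"method": "apply_moves", "body": {"steps": [[[0,0,0],[0,0,0],0],[[0,0,0],[0,0,0],0],[[0,0,0],[0,0,0],0],[[0,0,0],[0,0,0],0],[[0,0,0],[0,0,0],0],[[0,0,0],[0,0,0],0],[[0,0,0],[0,0,0],0],[[0,0,0],[0,0,0],0]]}}

```text
clock: 14.7
eef_pos: [0.5477, -0.0071, 0.0327]
tool_rot: [0.035, 0.999, 0.0, 0.001]
ft_force: [-3.0, 0.1, 9.9]
grip_width: -0.0001
grasp_force: 5.5
```

{"method": "apply_moves", "body": {"steps": [[[0,0,-0.03],[0,0,0],0],[[0,0,-0.09],[0,0,0],0],[[0,0,-0.1],[0,0,0],0],[[0,0,0],[0,0,0],0],[[0,0,0],[0,0,0],0],[[0,0,0],[0,0,0],0],[[0,0,0],[0,0,0],0],[[0,0,0],[0,0,0],0]]}}

```text
clock: 15.37
eef_pos: [0.546, -0.0071, 0.0738]
tool_rot: [0.035, 0.999, -0.0, -0.001]
ft_force: [-0.1, 0.9, -0.1]
grip_width: 0.0002
grasp_force: 0.0
```

```bash
python3 - <<'E'
from h import *
place("w6",(.03,.05))
E
```

```text
0.03 tool x far 72.9 y -54.3 53.7 ymid -0.28 rect ang 0.042121145874261856
0.05 tool x far 53.3 y -27.3 25.8 ymid -0.76 rect ang 0.04129280149936676
t 15.3667 [ 0.546  -0.0071  0.0738] [-0.08  0.89 -0.12] 0.00023622635801795157
```

Unmoved. Next, the smaller board: raise, turn and hover over it with the fingers opening.

{"method": "apply_moves", "body": {"steps": [[[0,0,-0.15],[0,0,0],1],[[0,0,-0.2],[0,0,0],1],[[0,0,-0.2],[0,0,0],1],[[0,0,0],[0,0,0.039],1],[[0,0,0],[0,0,0.039],1],[[0,0,0],[0,0,0],1],[[-0.1,-0.13,0],[0,0,0],1],[[-0.1,-0.14,0],[0,0,0],1]]}}

```text
clock: 16.08
eef_pos: [0.568, -0.0697, 0.1844]
tool_rot: [0.153, 0.988, 0.0, -0.001]
ft_force: [1.2, 0.1, 1.1]
grip_width: 0.0854
grasp_force: 0.0
```

{"method": "apply_moves", "body": {"steps": [[[-0.11,-0.14,0],[0,0,0],1],[[-0.11,-0.14,0],[0,0,0],1],[[-0.11,-0.14,0],[0,0,0],1],[[-0.1,-0.14,0],[0,0,0],1],[[-0.1,-0.13,0],[0,0,0],1],[[0,0,0],[0,0,0],1],[[0,0,0],[0,0,0],1],[[0,0,0],[0,0,0],1]]}}

```text
clock: 16.75
eef_pos: [0.6258, -0.2344, 0.1835]
tool_rot: [0.156, 0.988, 0.001, -0.001]
ft_force: [0.5, 0.6, 0.4]
grip_width: 0.0853
grasp_force: 0.0
```

```bash
python3 - <<'E'
from h import *
wrist(.02,(625,-235),"w7"); place("w7",(.02,))
E
```

```text
w7 [ 624.5 -237.7] [39.4 74. ] 72.0 (290, 163, 53, 96)
w7 [571.4 -64.3] [ 6.1 88.8] 85.7 (515, 0, 20, 131)
t 16.75 eef [ 0.6258 -0.2344  0.1835] rot [162.08  -0.18 179.97] F [0.52 0.6  0.38] w 0.0853 ztable -0.0014
cam [ 0.564 -0.215  0.342]
0.02 tool x far 47.7 y -163.1 -85.3 ymid -124.2 rect ang 86.83946990966797
t 16.8 [ 0.6259 -0.2338  0.1842] [-0.48  0.37 -0.29] 0.08535382595041502
```

View pics/w7.png

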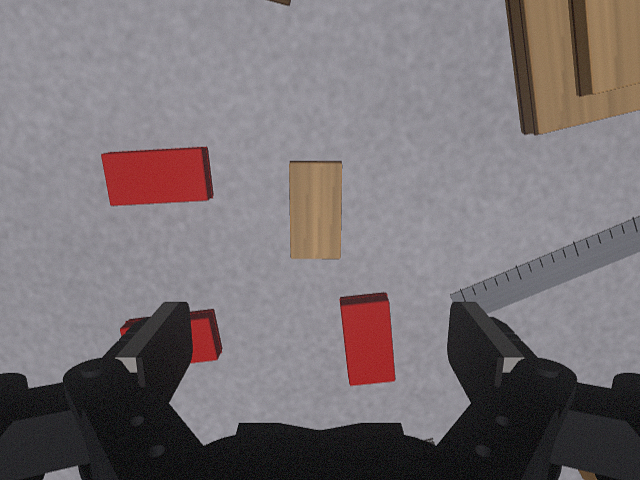

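The wrist view shows the smaller wood board at (316,210), aligned with the jaws, and the red blocks clear of the finger paths. Descend and grip.

{"method": "apply_moves", "body": {"steps": [[[0,-0.018,0],[0,0,0],0.8],[[0,0,0.15],[0,0,0],0.8],[[0,0,0.15],[0,0,0],0.8],[[0,0,0.15],[0,0,0],0.8],[[0,0,0.15],[0,0,0],0.8],[[0,0,0.15],[0,0,0],0.8],[[0,0,0.1],[0,0,0],0.8],[[0,0,0],[0,0,0],0.8]]}}

```text
clock: 17.52
eef_pos: [0.6212, -0.2357, 0.0098]
tool_rot: [0.155, 0.988, 0.001, -0.005]
ft_force: [-0.9, -0.1, -0.2]
grip_width: 0.068
grasp_force: 0.0
```

{"method": "apply_moves", "body": {"steps": [[[0,0,0.06],[0,0,0],0.8],[[0,0,0.05],[0,0,0],0.8],[[0,0,0.025],[0,0,0],0.8],[[0,0,0],[0,0,0],0.8],[[0,0,0],[0,0,0],0.8],[[0,0,0],[0,0,0],0.8],[[0,0,0],[0,0,0],0.8],[[0,0,0],[0,0,0],0.8]]}}

```text
clock: 18.18
eef_pos: [0.626, -0.2385, -0.0111]
tool_rot: [0.156, 0.988, -0.0, 0.001]
ft_force: [0.5, -0.9, -0.2]
grip_width: 0.0683
grasp_force: 0.0
```

```bash
python3 - <<'E'
from h import *
place("w8",(.02,))
E
```

```text
0.02 tool x far 40.0 y -19.2 19.8 ymid 0.31 rect ang 0.0588311068713665
t 18.1833 [ 0.626  -0.2385 -0.0111] [ 0.48 -0.9  -0.21] 0.06827634320566398
```

{"method": "apply_moves", "body": {"steps": [[[0.012,0.001,0.01],[0,0,0],0.8],[[0,0,0],[0,0,0],0.8],[[0,0,0],[0,0,0],0.25],[[0,0,0],[0,0,0],0.25],[[0,0,0],[0,0,0],0.25],[[0,0,0],[0,0,0],0.25],[[0,0,0],[0,0,0],0.25],[[0,0,0],[0,0,0],0.25]]}}

```text
clock: 18.9
eef_pos: [0.6235, -0.2374, -0.0136]
tool_rot: [0.156, 0.988, -0.0, 0.0]
ft_force: [0.8, -0.1, 2.2]
grip_width: 0.0385
grasp_force: 61.7
```

```bash
python3 - <<'E'
from h import *
place("w9",(.02,)); print(bot.get_obs()["grasp_force"],bot.get_obs()["tool_rot"])
E
```

```text
0.02 tool x far 37.2 y -20.3 18.6 ymid -0.81 rect ang 89.96931457519531
t 18.9 [ 0.6235 -0.2374 -0.0136] [ 0.83 -0.09  2.19] 0.038512671678996746
61.69050335884094 [ 1.56417973e-01  9.87690890e-01 -7.70150192e-05  3.41487536e-04]
```

{"method": "apply_moves", "body": {"steps": [[[0,0,-0.05],[0,0,0],0.25],[[0,0,-0.1],[0,0,0],0.25],[[0,0,-0.12],[0,0,0],0.25],[[0,0,-0.12],[0,0,0],0.25],[[0,0,-0.1],[0,0,0],0.25],[[0,0,-0.06],[0,0,0],0.25],[[0,0,0],[0,0,-0.039],0.25],[[0,0,0],[0,0,-0.039],0.25]]}}

```text
clock: 19.62
eef_pos: [0.624, -0.2376, 0.0983]
tool_rot: [0.032, 0.999, -0.0, 0.001]
ft_force: [1.2, -0.3, -1.7]
grip_width: 0.0387
grasp_force: 61.4
```

{"method": "apply_moves", "body": {"steps": [[[0.02,0.06,0],[0,0,0],0.25],[[0.05,0.13,0],[0,0,0],0.25],[[0.07,0.17,0],[0,0,0],0.25],[[0.07,0.17,0],[0,0,0],0.25],[[0.07,0.17,0],[0,0,0],0.25],[[0.07,0.17,0],[0,0,0],0.25],[[0.06,0.14,0],[0,0,0],0.25],[[0.04,0.08,0],[0,0,0],0.25]]}}

```text
clock: 20.28
eef_pos: [0.5468, -0.0106, 0.0965]
tool_rot: [0.033, 0.999, 0.001, -0.001]
ft_force: [-0.1, -0.1, -0.2]
grip_width: 0.0386
grasp_force: 61.4
```

{"method": "apply_moves", "body": {"steps": [[[0.01,0.03,0],[0,0,0],0.25],[[0,0,0],[0,0,0],0.25],[[0,0,0],[0,0,0],0.25],[[0,0,0],[0,0,0],0.25],[[0,0,0],[0,0,0],0.25],[[0,0,0],[0,0,0],0.25],[[0,0,0],[0,0,0],0.25],[[0,0,0],[0,0,0],0.25]]}}

```text
clock: 20.95
eef_pos: [0.547, -0.0082, 0.096]
tool_rot: [0.035, 0.999, 0.0, -0.0]
ft_force: [-0.1, 0.2, -1.2]
grip_width: 0.0386
grasp_force: 61.4
```

```bash
python3 - <<'E'
from h import *
z=bot.get_obs()["eef_pos"][2]+.0336
place("w10",(.03,.05,z)); print(R.from_quat(bot.get_obs()["tool_rot"]).as_euler("ZYX",degrees=True))
E
```

```text
0.03 tool x far 73.8 y -53.4 54.7 ymid 0.67 rect ang 0.04036184027791023
0.05 tool x far 54.2 y -26.4 26.8 ymid 0.19 rect ang 0.035673703998327255
0.12956429714134182 tool x far 37.4 y -20.4 18.7 ymid -0.88 rect ang 0.06754026561975479
t 20.95 [ 0.547  -0.0082  0.096 ] [-0.11  0.22 -1.17] 0.03863756883931426
[ 1.75992336e+02 -9.24507563e-03 -1.79997422e+02]
```

{"method": "apply_moves", "body": {"steps": [[[0,0.005,0],[0,0,0],0.25],[[0,0,0.07],[0,0,0],0.25],[[0,0,0.08],[0,0,0],0.25],[[0,0,0.07],[0,0,0],0.25],[[0,0,0.04],[0,0,0],0.25],[[0,0,0.02],[0,0,0],0.25],[[0,0,0.01],[0,0,0],0.25],[[0,0,0],[0,0,0],0.25]]}}

```text
clock: 21.67
eef_pos: [0.547, -0.0065, 0.0381]
tool_rot: [0.035, 0.999, -0.0, -0.0]
ft_force: [0.3, 0.2, -1.3]
grip_width: 0.0385
grasp_force: 61.4
```

{"method": "apply_moves", "body": {"steps": [[[0,0,0.003],[0,0,0],0.25],[[0,0,0],[0,0,0],0.25],[[0,0,0],[0,0,0],0.25],[[0,0,0],[0,0,0],0.25],[[0,0,0],[0,0,0],0.25],[[0,0,0],[0,0,0],0.25],[[0,0,0],[0,0,0],0.25],[[0,0,0],[0,0,0],0.25]]}}

```text
clock: 22.33
eef_pos: [0.547, -0.0065, 0.0375]
tool_rot: [0.035, 0.999, 0.0, 0.0]
ft_force: [0.4, 0.4, -0.7]
grip_width: 0.0387
grasp_force: 61.4
```

{"method": "apply_moves", "body": {"steps": [[[0,-0.003,0.004],[0,0,0],0.25],[[0,0,0],[0,0,0],0.25],[[0,0,0.003],[0,0,0],0.25],[[0,0,0],[0,0,0],0.25],[[0,0,0],[0,0,0],0.25],[[0,0,0],[0,0,0],0.25],[[0,0,0],[0,0,0],0.25],[[0,0,0],[0,0,0],0.25]]}}

```text
clock: 23.0
eef_pos: [0.5469, -0.0072, 0.0363]
tool_rot: [0.035, 0.999, -0.0, 0.0]
ft_force: [-1.5, 0.2, 4.3]
grip_width: 0.0386
grasp_force: 61.8
```

```bash
python3 - <<'E'
from h import *
place("w11",(.05,.07))
E
```

```text
0.05 tool x far 54.4 y -27.2 25.7 ymid -0.72 rect ang 0.037793975323438644
0.07 tool x far 37.4 y -20.7 18.8 ymid -0.91 rect ang 0.034471265971660614
t 23.0 [ 0.5469 -0.0072  0.0363] [-1.53  0.24  4.26] 0.038648921714673705
```

{"method": "apply_moves", "body": {"steps": [[[0,0,0],[0,0,0],0.7],[[0,0,0],[0,0,0],0.7],[[0,0,0],[0,0,0],0.7],[[0,0,0],[0,0,0],0.7],[[0,0,-0.05],[0,0,0],0.7],[[0,0,-0.12],[0,0,0],0.7],[[0,0,-0.13],[0,0,0],0],[[0,0,0],[0,0,0],0]]}}

```text
clock: 23.72
eef_pos: [0.5508, -0.0071, 0.1019]
tool_rot: [0.035, 0.999, 0.0, 0.005]
ft_force: [1.6, -0.0, 0.9]
grip_width: 0.0364
grasp_force: 0.0
```

{"method": "apply_moves", "body": {"steps": [[[0,0,0],[0,0,0],0],[[0,0,0],[0,0,0],0],[[0,0,0],[0,0,0],0],[[0,0,0],[0,0,0],0],[[0,0,0],[0,0,0],0],[[0,0,0],[0,0,0],0],[[0,0,0],[0,0,0],0],[[0,0,0],[0,0,0],0]]}}

```text
clock: 24.38
eef_pos: [0.5467, -0.0071, 0.0958]
tool_rot: [0.035, 0.999, -0.0, -0.0]
ft_force: [-0.6, -0.0, -0.4]
grip_width: -0.0002
grasp_force: 0.0
```

```bash
python3 - <<'E'
from h import *
place("w12",(.03,.05,.07))
E
```

```text
0.03 tool x far 73.3 y -54.4 53.7 ymid -0.36 rect ang 0.052549660205841064
0.05 tool x far 54.2 y -27.5 25.8 ymid -0.84 rect ang 0.04868151247501373
0.07 tool x far 36.6 y -20.5 18.8 ymid -0.88 rect ang 89.98210906982422
t 24.3833 [ 0.5467 -0.0071  0.0958] [-0.64 -0.03 -0.37] -0.0002074172401894851
```

{"method": "apply_moves", "body": {"steps": [[[0,0,0.06],[0,0,0],0],[[0,0,0.07],[0,0,0],0],[[0,0,0.05],[0,0,0],0],[[0,0,0.025],[0,0,0],0],[[0,0,0],[0,0,0],0],[[0,0,0.007],[0,0,0],0],[[0,0,0],[0,0,0],0],[[0,0,0],[0,0,0],0]]}}

```text
clock: 25.1
eef_pos: [0.5475, -0.0071, 0.0543]
tool_rot: [0.035, 0.999, 0.0, 0.001]
ft_force: [-0.2, 0.7, -0.3]
grip_width: -0.0002
grasp_force: 0.0
```

{"method": "apply_moves", "body": {"steps": [[[0,0,0.005],[0,0,0],0],[[0,0,0],[0,0,0],0],[[0,0,0.005],[0,0,0],0],[[0,0,0],[0,0,0],0],[[0,0,0],[0,0,0],0],[[0,0,0],[0,0,0],0],[[0,0,0],[0,0,0],0],[[0,0,0],[0,0,0],0]]}}

```text
clock: 25.77
eef_pos: [0.5473, -0.0071, 0.0527]
tool_rot: [0.035, 0.999, 0.0, 0.001]
ft_force: [-2.7, -0.1, 5.0]
grip_width: -0.0001
grasp_force: 2.8
```

Add about 1 mm for ~10 N and hold.

{"method": "apply_moves", "body": {"steps": [[[0,0,0.005],[0,0,0],0],[[0,0,0],[0,0,0],0],[[0,0,0],[0,0,0],0],[[0,0,0],[0,0,0],0],[[0,0,0],[0,0,0],0],[[0,0,0],[0,0,0],0],[[0,0,0],[0,0,0],0],[[0,0,0],[0,0,0],0]]}}

```text
clock: 26.43
eef_pos: [0.5473, -0.0071, 0.0527]
tool_rot: [0.035, 0.999, 0.0, 0.001]
ft_force: [-3.6, 0.0, 10.9]
grip_width: 0.0002
grasp_force: 5.6
```

{"method": "apply_moves", "body": {"steps": [[[0,0,0],[0,0,0],0],[[0,0,0],[0,0,0],0],[[0,0,0],[0,0,0],0],[[0,0,0],[0,0,0],0],[[0,0,0],[0,0,0],0],[[0,0,0],[0,0,0],0],[[0,0,0],[0,0,0],0],[[0,0,0],[0,0,0],0]]}}

```text
clock: 27.1
eef_pos: [0.5473, -0.0071, 0.0527]
tool_rot: [0.035, 0.999, 0.0, 0.001]
ft_force: [-3.6, -0.4, 12.2]
grip_width: -0.0004
grasp_force: 5.6
```

Pressed at about 11 N for over a second. Move clear and check.

{"method": "apply_moves", "body": {"steps": [[[0,0,-0.03],[0,0,0],0],[[0,0,-0.09],[0,0,0],0],[[0,0,-0.1],[0,0,0],0],[[0,0,0],[0,0,0],0],[[0,0,0],[0,0,0],0],[[0,0,-0.15],[0,0,0],0],[[0,0,-0.2],[0,0,0],0],[[0,0,-0.15],[0,0,0],0]]}}

```text
clock: 27.77
eef_pos: [0.5462, -0.0071, 0.1951]
tool_rot: [0.035, 0.999, -0.0, -0.001]
ft_force: [1.1, 0.9, 1.8]
grip_width: -0.0003
grasp_force: 0.0
```

{"method": "apply_moves", "body": {"steps": [[[0,0,0],[0,0,0],0],[[0,0,0],[0,0,0],0],[[0,0,0],[0,0,0],0],[[0,0,0],[0,0,0],0],[[0,0,0],[0,0,0],0],[[0,0,0],[0,0,0],0],[[0,0,0],[0,0,0],0],[[0,0,0],[0,0,0],0]]}}

```text
clock: 28.43
eef_pos: [0.5467, -0.0071, 0.1941]
tool_rot: [0.035, 0.999, -0.0, -0.001]
ft_force: [-1.3, -0.2, 0.3]
grip_width: -0.0002
grasp_force: 0.0
```

```bash
python3 - <<'E'
from h import *
place("w13",(.03,.05,.07))
E
```

```text
0.03 tool x far 73.5 y -54.7 53.9 ymid -0.37 rect ang 0.04162542521953583
0.05 tool x far 53.7 y -27.6 25.9 ymid -0.84 rect ang 0.04419168829917908
0.07 tool x far 35.9 y -20.7 18.9 ymid -0.88 rect ang 89.9814453125
t 28.4333 [ 0.5467 -0.0071  0.1941] [-1.27 -0.21  0.31] -0.00017234320320255085
```

View pics/w13.png

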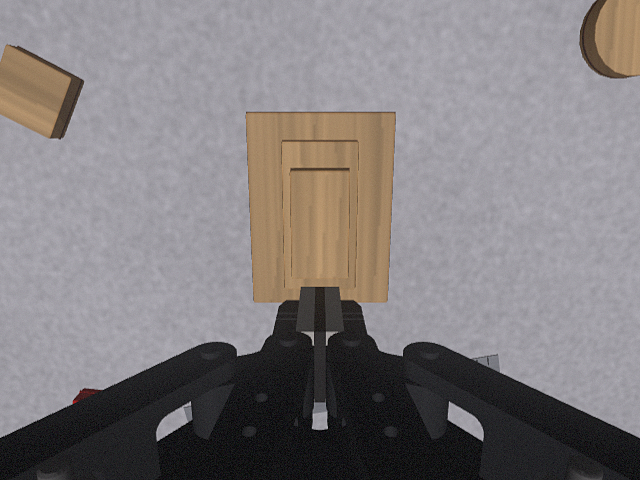

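The boards are stacked, lined up and centred to about 1 mm, with columns 247–395, 282–358 and 290–350. The gripper is clear.

```bash
python3 -c "
from workcell import bot
print(bot.job_done())"
```

```text
the job is handed in; nothing more can be done
None
```

The job is handed in at about 28 s: the larger board sits on the plinth and the smaller on the larger, each centred to about 1 mm, let go and pressed at about 11 N for over a second (the larger briefly at about 23 N); the first reach closed on air because the fingers were about 39 mm shorter than stated.

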